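# Fetch the stain vial from behind the reagent bottles

### The arm

A 7-joint arm with a two-finger parallel gripper is mounted at the origin on a cart in front of the work surface, level with it; the furniture and walls round the work are solid. World frame = base frame: x ahead of the robot, y to its left, z up, the work surface at z = 0. Lengths are in m, angles in rad, forces in N, time in s.
With the tool pointing down it reaches from about 0.4 to 0.925 m from the base axis. Payload 4.1 kg.
Tool frame: the origin (TCP) lies at the very end of the fingers, on their centre line; the grasp point (between the pads) lies 19 mm behind it (bot.grip_depth is the distance from the TCP to the grasp point, in m); z points along the fingers, y is the line along which they close (so a half turn about z gives the same grasp; the last joint's range is limited). The gripper opens to 85 mm and grips with 20 to 120 N. Pads are 22 mm wide; open, the fingers measure 114 mm over their backs; the gripper's body (76 mm by 85 mm) begins 54 mm behind the grasp point. The pads swing forward as they close: fully open they stand 13 mm farther back than shut.
Start: joints at [-0.099, 0.398, 0.045, 1.537, -0.019, 1.207, -0.051], TCP at [0.65, 0, 0.231] pointing down, gripper open.
Joint ranges: [-2.82, 2.82], [-0.49, 2.23], [-1.37, 1.46], [0, 2.46], [-1.36, 4.5], [0.23, 2], [-2.94, 2.94]. Speed limits (rad/s): [2.57, 2.57, 3.14, 3.14, 3.14, 3.14, 3.14].

### API

Orientations are given as a unit quaternion [w, x, y, z].
In Python, from cell import bot, read_camera gives the robot as it stands. The module is installed in compiled form; this text tells all that it offers.
- The arm moves only by the tool jog_arm, called after "Request:" by a JSON object that holds its "name" and its "arguments", one argument or row to a line. Schema: {"type":"object","properties":{"motion":{"type":"object","properties":{"deltas":{"type":"array","items":{"type":"array","items":{"type":"number"},"minItems":7,"maxItems":7},"minItems":1,"maxItems":20}},"additionalProperties":false,"required":["deltas"]},"squeeze":{"type":"number"},"only":{"type":"string"},"quiet":{"type":"boolean"},"lines":{"type":"string"}},"required":["motion"],"additionalProperties":false}. motion is an object whose key "deltas" holds a list of rows, 1 to 20 of them, each of 7 numbers: dx, dy, dz in shares of the most that a row can go, 1 being 62.5 mm, then a rotation vector rx, ry, rz in parts of the range, where 1.0 means pi rad, then the opening from 0.0 (shut) to 1.0 (fully open); each row shifts and turns the commanded pose from where the row before left it, along the tool's axes as they then stand; what a row does not reach is not made up. A row lasts 1/8 s, in which the tool goes at most 0.0625 m and 0.188 rad, less where a joint would pass 70% of its speed; a pose out of reach is approached as far as the arm can. The fingers move at their own pace and stop on an object; squeeze is the grip in N (left out, the last holds). Time passes only in rows, so rows that do not move let the fingers close. The tool returns the time, the measured TCP pose, the force, the opening and the grip force at its end. only (a regular expression) keeps the lines of the reply that match it, lines (a string "A,B") keeps lines A to B, and quiet returns only ok. A shift or turn number past 1, either way, is cut back to 1. Input that does not fit is refused with a message, and nothing moves.
- bot.get_state(): the state, without advancing time (a new reading comes with each control period).
- read_camera(name): name is "scene" or "side" or "wrist"; returns a dict with "frame" (400x640x3 uint8, red, green, blue), "fx", "fy", "cx", "cy" (pixels), "world_to_cam" (4x4, takes a point from world to camera coordinates); the wrist camera has in their place "mount" (4x4, takes a point from camera to tool coordinates, whose origin is the TCP and whose axes are the flange's). Camera axes: x right, y down, z forward; pixel columns grow to the right and rows downward; lengths in m; the calibration is good to about 2 mm. A picture is of the moment at which its call begins: read the wrist's pose just before it. There is no depth.
- bot.sign_off(): hands the job in; it is judged then, once.
The state is a dict: "clock": time; "joints": joint angles; "dq": joint speeds; "joint_efforts": joint torques, N m; "tool_pos": TCP position; "tool_rot": TCP orientation; "ft_force": force on the tool from outside, world axes, zero at the start; "wrist_torque": the same for the moment, N m; "grip_width": opening from 0.0 (shut) to 1.0 (fully open); "gripper_force": force on a finger pad.
Only numpy, scipy, OpenCV 4.12 (cv2) and the standard library are available. Lean on these libraries where they do the work, as an engineer would, in place of code of your own. Each camera call takes 0.05 s, during which the arm holds its last target. There are 200 camera calls.

### The job

The small amber vial stands in the grey reagent tray behind two reagent bottles, the red-capped and the blue-capped one. Clear both of these bottles out onto the black rubber mat, then fetch the vial and stand it upright in the middle of the blue-blotched staining pad, and then put each of the two bottles back upright exactly where it stood before. Do not disturb the other two bottles in the tray or knock anything over.

Things in the scene. Friction and masses are not known exactly. Their poses are not given: they have to be found in the camera images.
- reagent_tray: Grey low-walled tray, fixed, 170 (its x) x 260 (its y) x 18 mm high, walls 5 mm; inner floor 5 mm above the origin. Origin: centre of its underside. Front row (x = -35 mm): the two reagent bottles at about y = +50 and -50 mm, on white 72 mm discs printed on the floor. Back row (x = +35 mm): the vial at about y = 0, the other two bottles at about y = +85 and -85 mm.
- bench_mat: Black ribbed rubber mat, the side area, fixed flat on the bench, 200 (its x) x 140 (its y) x 4 mm. Origin: centre of its underside. Both reagent bottles fit on it side by side along its x (for instance at x = +50 and -50 mm).
- staining_pad: Flat blue-and-white blotched staining pad, rounded oblong, fixed, 80 (its x) x 140 (its y) x 9 mm thick. Origin: centre of its underside; the vial belongs on top, at its middle.
- tall_bottle: The larger reagent bottle: clear, red screw cap, diameter 62 mm, 154 mm tall with cap, straight body up to 105 mm, 0.34 kg. Loose, upright. Origin: centre of its underside, z up.
- short_bottle: The smaller reagent bottle: clear, blue screw cap, diameter 58 mm, 132 mm tall with cap, straight body up to 90 mm, 0.30 kg. Loose, upright. Origin: centre of its underside, z up. It and the red-capped bottle swap places from start to start.
- vial: Small amber vial with a white ribbed cap, diameter 27 mm, 58 mm tall, 0.03 kg. Loose, upright, in the middle of the tray's back row. Origin: centre of its underside, z up.
- brown_bottle: Brown bottle with a black cap, diameter 47 mm, 116 mm tall, at one end of the tray's back row. Loose bystander: leave it standing. Origin: centre of its underside.
- dropper_bottle: Small clear dropper bottle with a black cap, diameter 25 mm, 66 mm tall, at the other end of the tray's back row. Loose bystander: leave it standing. Origin: centre of its underside.

How it is judged:
By the outcome, as a careful person would: the job done as asked, in the order asked, and still so for the second after the job is handed in, with the robot touching nothing.
It also fails if it takes over 112 s, if anything falls off the work surface, if the arm or the gripper's body presses on something with over 40 N, if the wrist force passes 120 N, or if a joint passes its speed limit or range.

## Working session

There is one attempt and no reset: what is moved stays moved. The work goes in short steps, Python scripts to look and compute and a tool call to move; the robot and the scene stay as the last step left them, time stands still between calls to the robot, and variables do not carry over. Pictures are saved under pics/ and viewed, at most 14 in all, crops included, and the job is handed in when it is done.

```bash
mkdir -p pics; python3 - <<'E'
from cell import bot, read_camera
import cv2, numpy as np
s=bot.get_state(); print(s['clock'],s['tool_pos'],s['tool_rot'],s['grip_width'],bot.grip_depth)
for n in("scene","side","wrist"):
    c=read_camera(n); cv2.imwrite(f"pics/{n}0.png",c["frame"][:,:,::-1])
    print(n,c["fx"],c["fy"],c["cx"],c["cy"],np.round(c.get("world_to_cam",c.get("mount")),4).tolist())
E
```

```text
0.0 [6.49358626e-01 4.17108018e-05 2.30273917e-01] [-6.49284288e-04  7.07073118e-01  7.07139762e-01 -7.35712380e-04] 0.9999042896667611 0.0187
scene 376.0192149940765 376.0192149940765 316.2630281806203 201.2707936027911 [[0.4184, -0.9082, -0.0114, -0.1993], [-0.4921, -0.2161, -0.8433, 0.2873], [0.7634, 0.3584, -0.5374, 0.6516], [0.0, 0.0, 0.0, 1.0]]
side 372.0418129922068 372.0418129922068 315.71232390063676 197.0276332437584 [[-0.8776, -0.4791, 0.0185, 0.43], [-0.2175, 0.3636, -0.9058, 0.1266], [0.4273, -0.7989, -0.4233, 0.854], [0.0, 0.0, 0.0, 1.0]]
wrist 300.5024125398303 300.5024125398303 322.89999062941945 197.97134563380166 [[0.0005, -0.9655, -0.2604, 0.0651], [1.0, 0.0006, -0.0002, -0.0007], [0.0003, -0.2604, 0.9655, -0.1434], [0.0, 0.0, 0.0, 1.0]]
```

View pics/scene0.png

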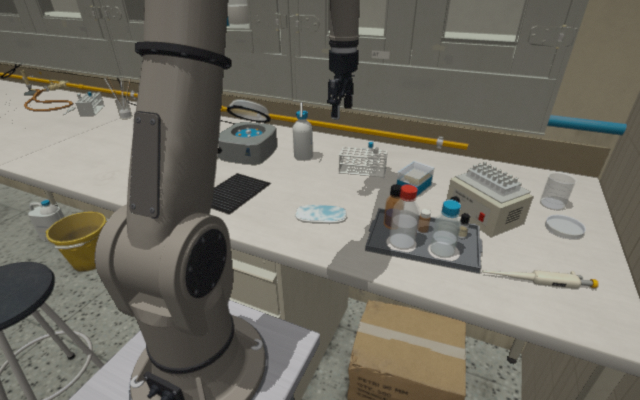

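View pics/side0.png

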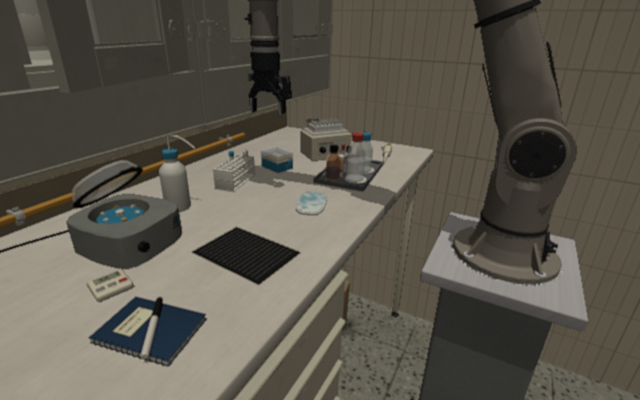

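View pics/wrist0.png

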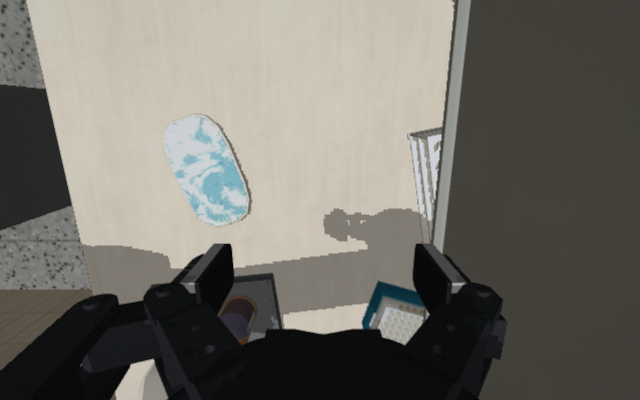

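The scene view shows the red cap at (409,193), the blue cap at (451,209), the vial cap near (425,214), the brown bottle at (396,200), the pad at (321,214) and the mat at (240,192). In the side view the mat is at (246,253), the pad at (311,203) and the tray at (350,173). The wrist view shows the pad at (208,170), with the tray mostly hidden behind the gripper.

```bash
cat > h.py <<'E'
import numpy as np, cv2
from cell import bot, read_camera
from scipy.spatial.transform import Rotation as R
def cam(n,save=None):
    s=bot.get_state(); c=read_camera(n)
    if n=="wrist":
        T=np.eye(4); q=s['tool_rot']; T[:3,:3]=R.from_quat([q[1],q[2],q[3],q[0]]).as_matrix(); T[:3,3]=s['tool_pos']
        c['c2w']=T@c['mount']
    else: c['c2w']=np.linalg.inv(c['world_to_cam'])
    if save: cv2.imwrite(save,c['frame'][:,:,::-1])
    return c
def ray(c,u,v):
    d=c['c2w'][:3,:3]@np.array([(u-c['cx'])/c['fx'],(v-c['cy'])/c['fy'],1]); return c['c2w'][:3,3],d/np.linalg.norm(d)
def plane(c,u,v,z):
    o,d=ray(c,u,v); return o+d*(z-o[2])/d[2]
def tri(rs):
    A=np.zeros((3,3));b=np.zeros(3)
    for o,d in rs:
        P=np.eye(3)-np.outer(d,d);A+=P;b+=P@o
    p=np.linalg.solve(A,b); return p,max(np.linalg.norm(np.cross(p-o,d)) for o,d in rs)
def proj(c,p):
    q=np.linalg.inv(c['c2w'])@np.r_[p,1]; return c['fx']*q[0]/q[2]+c['cx'],c['fy']*q[1]/q[2]+c['cy']
def mask(c,lo,hi,roi=None):
    h=cv2.cvtColor(c['frame'],cv2.COLOR_RGB2HSV); m=cv2.inRange(h,np.array(lo),np.array(hi))
    if roi: 
        k=np.zeros_like(m);x0,y0,x1,y1=roi;k[y0:y1,x0:x1]=1;m*=k
    return m
def blob(m):
    cs,_=cv2.findContours(m,cv2.RETR_EXTERNAL,cv2.CHAIN_APPROX_NONE); return max(cs,key=cv2.contourArea) if cs else None
E
python3 - <<'E'
from h import *
a=cam("scene");b=cam("side")
def cen(k): return cv2.minAreaRect(k)[0],[int(x) for x in cv2.boundingRect(k)]
out={}
for n,lo,hi,ra,rb in[("red",(0,150,90),(8,255,255),(390,180,430,205),(340,125,372,145)),("blue",(92,120,70),(110,255,255),(435,195,470,222),(358,128,378,145)),]:
    r=[]
    for c,roi in((a,ra),(b,rb)):
        k=blob(mask(c,lo,hi,roi)); 
        if k is None: print(n,'none');continue
        M,bb=cen(k);print(n,M,bb);r.append(ray(c,bb[0]+bb[2]/2,bb[1]+bb[3]/2))
    if len(r)==2: print(n,tri(r))
for n,c,roi in(("scene",a,(200,165,280,215)),("side",b,(185,220,305,285))):
    k=blob(mask(c,(0,0,0),(180,255,45),roi)); q=cv2.approxPolyDP(cv2.convexHull(k),6,True)[:,0]
    print("mat",n,[np.round(plane(c,*p,.004),3)[:2].tolist() for p in q])
for n,c,roi in(("scene",a,(290,198,352,228)),("side",b,(290,185,332,220))):
    h=cv2.cvtColor(c['frame'],cv2.COLOR_RGB2HSV); m=mask(c,(88,25,80),(115,255,255),roi);k=cv2.convexHull(np.vstack([x for x in cv2.findContours(m,0,1)[0]]))
    P=np.array([plane(c,*p[0],.009)[:2] for p in k],np.float32)*1000; print("pad",n,cv2.minAreaRect(P))
for p in[(383,192),(481,228),(479,267),(368,249)]: print("tray",np.round(plane(a,*p,.018),3))
for n,c,r in(("s",a,(360,160,500,280)),("d",b,(300,110,400,200))):
    x0,y0,x1,y1=r;cv2.imwrite(f"pics/crop_{n}.png",cv2.resize(c['frame'][y0:y1,x0:x1,::-1],None,fx=5,fy=5,interpolation=cv2.INTER_CUBIC))
E
```

```text
red (408.19805908203125, 192.01980590820312) [400, 185, 17, 15]
red (357.0, 134.0) [353, 133, 9, 3]
red (array([ 0.4696334 , -0.23355126,  0.15082642]), np.float64(0.0008730007256346963))
blue (450.85003662109375, 207.45001220703125) [443, 199, 18, 18]
blue (367.0, 133.5) [364, 132, 7, 4]
blue (array([ 0.4729664 , -0.33040383,  0.13091748]), np.float64(0.0008041896784458269))
mat scene [[0.596, 0.222], [0.413, 0.236], [0.42, 0.307], [0.591, 0.348]]
mat side [[0.605, 0.354], [0.589, 0.226], [0.404, 0.241], [0.415, 0.374]]
pad scene ((510.5892333984375, -4.6284942626953125), (71.61082458496094, 115.59127044677734), 17.236976623535156)
pad side ((517.3099975585938, 1.7392845153808594), (89.7001953125, 52.1253547668457), 78.63739013671875)
tray [ 0.665 -0.129  0.018]
tray [ 0.593 -0.405  0.018]
tray [ 0.439 -0.413  0.018]
tray [ 0.399 -0.17   0.018]
```

View pics/crop_s.png

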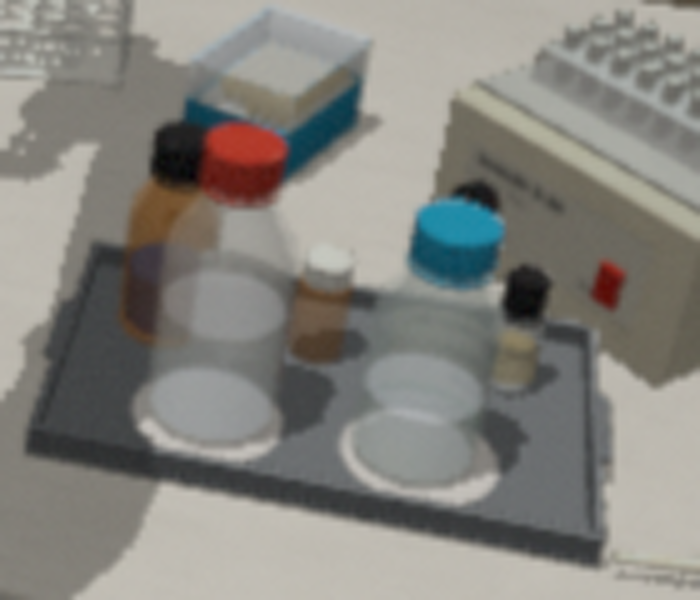

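The crop shows the red bottle on its white disc at crop (208,408) and the blue one at (415,450). The vial is between and behind them at (325,300), brown is behind red, and the dropper is at (522,330). I'll grip the bottles by their caps from above. First I'll bring the wrist camera over the tray for a close stereo look.

Units first: shifts go in shares of 62.5 mm and turns go in shares of pi rad. So -0.055 m is -0.88, -0.025 m is -0.4.

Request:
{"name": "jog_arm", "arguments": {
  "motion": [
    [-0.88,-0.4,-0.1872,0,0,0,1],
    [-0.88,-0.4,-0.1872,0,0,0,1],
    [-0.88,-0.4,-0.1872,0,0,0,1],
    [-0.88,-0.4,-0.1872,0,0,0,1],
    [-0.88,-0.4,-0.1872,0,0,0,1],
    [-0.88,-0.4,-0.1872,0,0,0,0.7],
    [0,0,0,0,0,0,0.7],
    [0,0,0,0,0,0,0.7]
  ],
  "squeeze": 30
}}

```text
refused: motion: the value is not of type 'object' (schema: type "object"). Nothing was moved.
```

Refused on format, not on reach. It needs an object with the rows under "deltas".

Request:
{"name": "jog_arm", "arguments": {
  "motion": {"deltas": [[-0.88,-0.4,-0.1872,0,0,0,1],[-0.88,-0.4,-0.1872,0,0,0,1],[-0.88,-0.4,-0.1872,0,0,0,1],[-0.88,-0.4,-0.1872,0,0,0,1],[-0.88,-0.4,-0.1872,0,0,0,1],[-0.88,-0.4,-0.1872,0,0,0,0.7],[0,0,0,0,0,0,0.7],[0,0,0,0,0,0,0.7]]},
  "squeeze": 30
}}

```text
clock: 1.25
tool_pos: [0.5002, -0.3295, 0.3013]
tool_rot: [-0.0, 0.707, 0.707, 0.0]
ft_force: [0.0, 1.7, -0.3]
grip_width: 0.699
gripper_force: 0.0
```

```bash
python3 - <<'E'
from h import *
c=cam("wrist","pics/w1.png"); np.savez("w1.npz",f=c['frame'],c2w=c['c2w'])
E
```

```text
(no output)
```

View pics/w1.png

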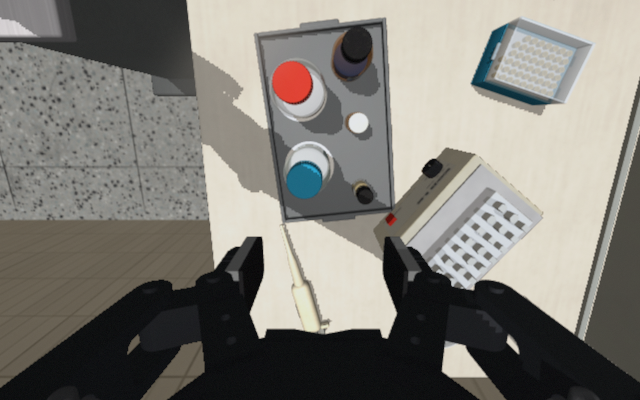

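Everything in the tray is in view: red cap (292,82), blue cap (304,180), vial cap (358,123), brown (355,45), dropper (364,193), and the tray corners at (257,33), (384,19), (393,209), (286,221). I'll take a second view about 0.11 m away for stereo.

Converted, 0.055 m is 0.88, -0.025 m is -0.4.

Request:
{"name": "jog_arm", "arguments": {
  "motion": {"deltas": [[0.88,-0.4,0,0,0,0,0.7],[0.88,-0.4,0,0,0,0,0.7],[0,0,0,0,0,0,0.7],[0,0,0,0,0,0,0.7]]}
}}

```text
clock: 1.8
tool_pos: [0.4508, -0.2192, 0.3017]
tool_rot: [0.001, 0.706, 0.708, 0.0]
ft_force: [0.1, -0.5, 0.1]
grip_width: 0.697
gripper_force: 0.0
```

```bash
cat > m.py <<'E'
from h import *
z=np.load("w1.npz"); b=cam("wrist","pics/w2.png"); a=dict(b,frame=z['f'],c2w=z['c2w'])
def circ(c,lo,hi,guess,r=30):
    u,v=guess; k=blob(mask(c,lo,hi,(max(0,int(u-r)),max(0,int(v-r)),int(u+r),int(v+r))))
    if k is None: return None
    (x,y),rad=cv2.minEnclosingCircle(k); return x,y,rad
W=((0,0,205),(180,40,255))
for n,lo,hi,p,zz in[("red",(0,150,80),(8,255,255),(292,82),.159),("red2",(172,150,80),(180,255,255),(292,82),.159),("blue",(90,120,60),(112,255,255),(304,180),.137),("vial",*W,(358,123),.063)]:
    r=22 if n!="vial" else 13
    A=circ(a,lo,hi,p,r)
    if not A: print(n,None);continue
    g=proj(b,plane(a,*A[:2],zz)); B=circ(b,lo,hi,g,r)
    print(n,np.round(A,1),np.round(B,1) if B else (B,g)); 
    print('  planes',plane(a,*A[:2],zz).round(4), plane(b,*B[:2],zz).round(4) if B else ''); 
    if B: p3,e=tri([ray(a,*A[:2]),ray(b,*B[:2])]); print('  tri',p3.round(4),round(e,4), 'r mm',1000*A[2]/a['fx']*np.linalg.norm(p3-a['c2w'][:3,3]))
# tray outline
for n,c,g in(("a",a,(325,120)),("b",b,None)):
    if g is None: g=proj(b,plane(a,325,120,.01))
    P=np.array([plane(a,*q,.018) for q in[(257,33),(384,19),(393,209),(286,221)]]); 
    m=mask(c,(0,0,0),(180,90,150)); k=np.zeros_like(m); cv2.fillConvexPoly(k,cv2.convexHull(np.array([proj(c,p) for p in P],np.float32)).astype(int),1); k=cv2.dilate(k,np.ones((9,9)))
    q=cv2.approxPolyDP(cv2.convexHull(blob(m*k)),6,True)[:,0]; print("tray",n,[plane(c,*x,.018)[:2].round(3).tolist() for x in q])
m=mask(b,(88,20,80),(115,255,255)); 
E
python3 m.py
```

```text
red [292.5  81.8  21.2] [343.8 198.8  18.9]
  planes [ 0.4724 -0.234   0.159 ] [ 0.4708 -0.2321  0.159 ]
  tri [ 0.4715 -0.2335  0.1532] 0.0003 r mm 20.807142294679966
red2 None
blue [304.  179.5  18.7] [348.2 271.7  18. ]
  planes [ 0.4798 -0.3273  0.137 ] [ 0.4793 -0.3241  0.137 ]
  tri [ 0.4797 -0.3287  0.129 ] 0.0005 r mm 20.13319919216425
vial [358.  122.3   9.5] [392.5 207.5   8.6]
  planes [ 0.5427 -0.2706  0.063 ] [ 0.5429 -0.2701  0.063 ]
  tri [ 0.543  -0.2705  0.0618] 0.0002 r mm 12.246080171109947
tray a [[0.578, -0.143], [0.61, -0.402], [0.438, -0.42], [0.412, -0.161]]
tray b [[0.578, -0.143], [0.61, -0.402], [0.44, -0.421], [0.412, -0.161]]
```

View pics/w2.png

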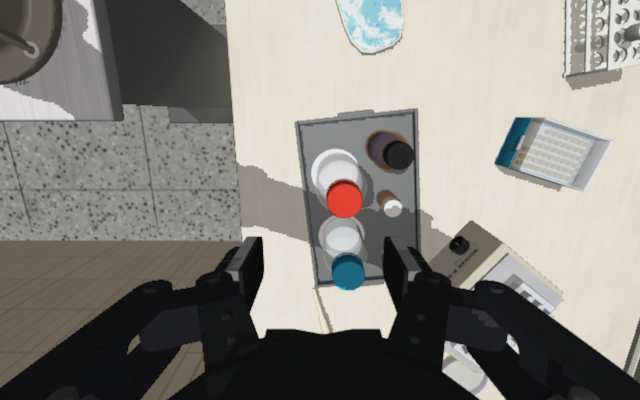

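In the second view the red cap is at (344,199), the blue at (348,272), the vial at (392,207) and the tray at (298–416, 110–288). The tray centre works out at about (0.510, -0.282) with a yaw of about 5.8°. Red is at about (0.471, -0.234) and the vial at (0.543, -0.2705). Next I'll move above the red cap and check that it sits centred between the fingers.

Converted, 0.0517 m is 0.8272, 0.05 m is 0.8.

Request:
{"name": "jog_arm", "arguments": {
  "motion": {"deltas": [[-0.12,0.16,0.8,0,0,0,0.7],[-0.1168,0.1632,0.8272,0,0,0,0.7],[0,0,0.32,0,0,0,0.7],[0,0,0,0,0,0,0.7],[0,0,0,0,0,0,0.7]]}
}}

```text
clock: 2.48
tool_pos: [0.4713, -0.2357, 0.1808]
tool_rot: [0.001, 0.707, 0.707, 0.0]
ft_force: [-0.3, -0.6, -0.2]
grip_width: 0.695
gripper_force: 0.0
```

```bash
python3 - <<'E'
from h import *
c=cam("wrist","pics/w3.png"); print(bot.get_state()['tool_pos'])
k=blob(mask(c,(0,150,60),(8,255,255)));print(cv2.boundingRect(k),cv2.minEnclosingCircle(k))
for z in(.159,.15): print(plane(c,*cv2.minEnclosingCircle(k)[0],z))
E
```

```text
[ 0.47142013 -0.23563839  0.18119586]
(295, 193, 60, 64) ((324.4754943847656, 223.67149353027344), 32.427024841308594)
[ 0.47152951 -0.23069617  0.159     ]
[ 0.47159227 -0.23397863  0.15      ]
```

View pics/w3.png

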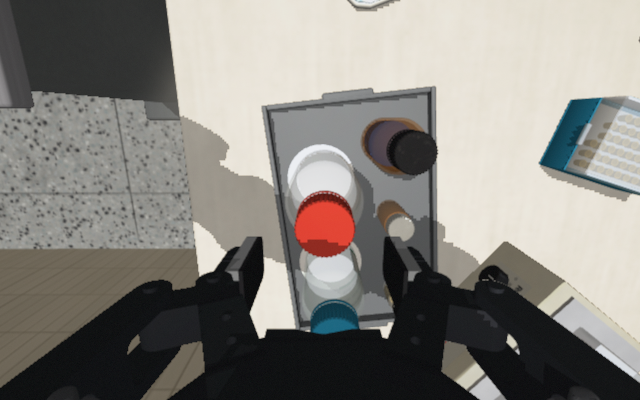

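The red cap is centred at (325,224), midway between the pads at columns 263 and 384. I'll shift +2.5 mm along tool x, go down and grip.

Converted, 0.0235 m is 0.376, 0.0025 m is 0.04.

Request:
{"name": "jog_arm", "arguments": {
  "motion": {"deltas": [[0.04,0,0.376,0,0,0,0.7],[0,0,0.376,0,0,0,0.7],[0,0,0,0,0,0,0.7],[0,0,0,0,0,0,0.3],[0,0,0,0,0,0,0.3],[0,0,0,0,0,0,0.3],[0,0,0,0,0,0,0.3]]},
  "squeeze": 40
}}

```text
clock: 3.4
tool_pos: [0.4705, -0.2324, 0.1332]
tool_rot: [0.0, 0.707, 0.707, 0.0]
ft_force: [-0.6, -0.2, 1.2]
grip_width: 0.301
gripper_force: 0.0
```

```bash
python3 - <<'E'
from h import *
c=cam("wrist","pics/w4.png")
E
```

```text
(no output)
```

View pics/w4.png

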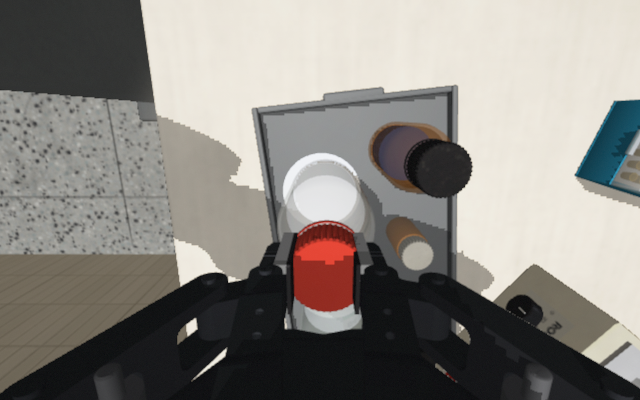

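The fingers straddle the red cap (columns 292–358) and are almost touching it, so I'll close fully.

Request:
{"name": "jog_arm", "arguments": {
  "motion": {"deltas": [[0,0,0,0,0,0,0],[0,0,0,0,0,0,0],[0,0,0,0,0,0,0],[0,0,0,0,0,0,0]]},
  "squeeze": 45
}}

```text
clock: 3.95
tool_pos: [0.4702, -0.2323, 0.1328]
tool_rot: [0.0, 0.707, 0.707, 0.0]
ft_force: [-0.7, 0.7, -0.4]
grip_width: -0.001
gripper_force: 0.0
```

Request:
{"name": "jog_arm", "arguments": {
  "motion": {"deltas": [[0,0,-0.32,0,0,0,0],[0,0,-0.64,0,0,0,0],[0,0,-0.64,0,0,0,0],[0,0,0,0,0,0,0]]}
}}

```text
clock: 4.45
tool_pos: [0.4724, -0.2333, 0.2363]
tool_rot: [0.003, 0.707, 0.707, 0.002]
ft_force: [-0.6, 0.0, -1.0]
grip_width: -0.0
gripper_force: 0.0
```

Converted, -0.02 m is -0.32.

Request:
{"name": "jog_arm", "arguments": {
  "motion": {"deltas": [[0.32,0,-0.32,0,0,0,1],[0,0,0,0,0,0,1],[0,0,0,0,0,0,1]]}
}}

```text
clock: 4.82
tool_pos: [0.4696, -0.2128, 0.2517]
tool_rot: [-0.001, 0.707, 0.707, -0.001]
ft_force: [1.0, 0.5, 0.9]
grip_width: 0.637
gripper_force: 0.0
```

```bash
python3 - <<'E'
from h import *
c=cam("scene"); w=cam("wrist")
a=c['frame'][130:290,340:500]; a=cv2.resize(a,(400,400)); b=w['frame'][:,120:520]
cv2.imwrite("pics/c5.png",np.hstack([a,b])[:,:,::-1])
k=blob(mask(c,(0,150,90),(8,255,255),(390,180,430,205)));print(cv2.boundingRect(k))
E
```

```text
(400, 185, 17, 15)
```

View pics/c5.png

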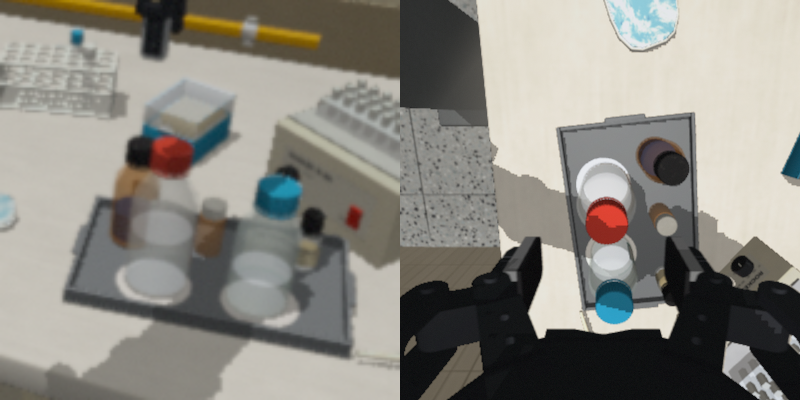

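The bottle hasn't moved: red cap bounding box is still (400,185,17,15) and nothing has tipped. The cap simply gave the fingers nothing to hold. I'll grip the top of the straight body instead, with the fingers fully open and the grasp point at about 0.108. The gripper body then clears the cap by about 3 mm.

Converted, 0.04 m is 0.64, 0.03 m is 0.48.

```bash
python3 - <<'E'
from h import *
b=cam("wrist"); 
for n,v,zz in(("brown",(400+0,0),.121),):
    k=blob(mask(b,(0,0,0),(180,255,55),(360,130,420,195))); (x,y),r=cv2.minEnclosingCircle(k); print(n,x,y,r,plane(b,x,y,zz))
E
```

```text
brown 390.6764831542969 167.3235321044922 17.943721771240234 [ 0.53075533 -0.19246736  0.121     ]
```

Request:
{"name": "jog_arm", "arguments": {
  "motion": {"deltas": [[-0.16,0.016,0.64,0,0,0,1],[-0.16,0.008,0.64,0,0,0,1],[0,0,0.48,0,0,0,1],[0,0,0,0,0,0,1],[0,0,0,0,0,0,1]]}
}}

```text
clock: 5.6
tool_pos: [0.4725, -0.2328, 0.1437]
tool_rot: [0.001, 0.707, 0.707, 0.0]
ft_force: [0.4, -0.2, 1.3]
grip_width: 0.995
gripper_force: 0.0
```

Converted, 0.02 m is 0.32, -0.003 m is -0.048.

Request:
{"name": "jog_arm", "arguments": {
  "motion": {"deltas": [[-0.048,-0.024,0.32,0,0,0,1],[0,0,0.32,0,0,0,1],[0,0,0.216,0,0,0,1],[0,0,0,0,0,0,1]]}
}}

```text
clock: 6.1
tool_pos: [0.4703, -0.2352, 0.0894]
tool_rot: [-0.0, 0.707, 0.707, -0.0]
ft_force: [-0.5, -0.5, 0.2]
grip_width: 1.003
gripper_force: 0.0
```

```bash
python3 - <<'E'
from h import *
c=cam("scene"); w=cam("wrist"); s=cam("side")
a=cv2.resize(c['frame'][130:290,340:500],(400,400)); b=w['frame'][:,120:520]
cv2.imwrite("pics/c6.png",np.hstack([a,b])[:,:,::-1])
E
```

```text
(no output)
```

View pics/c6.png

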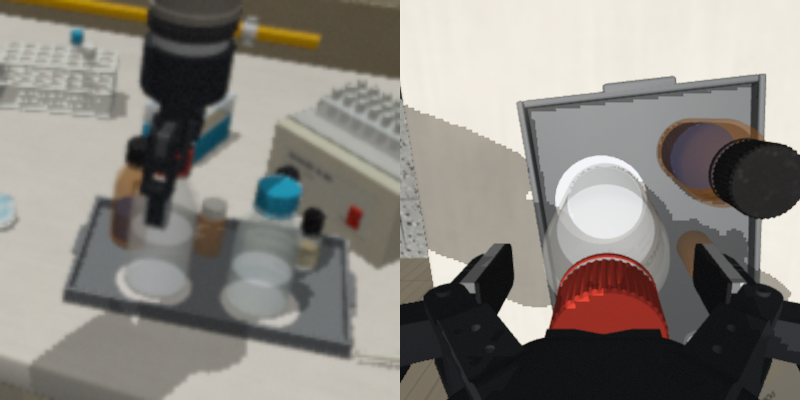

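The fingers straddle the bottle shoulder (left pad at column 513, right at 693, midpoint 603) with the cap centred at column 610. The bottle is therefore about 2 mm further in +x. I'll correct that and close.

Converted, 0.002 m is 0.032.

Request:
{"name": "jog_arm", "arguments": {
  "motion": {"deltas": [[0,0.032,0,0,0,0,1],[0,0,0,0,0,0,0.7],[0,0,0,0,0,0,0.5],[0,0,0,0,0,0,0.5],[0,0,0,0,0,0,0.5],[0,0,0,0,0,0,0.5]]},
  "squeeze": 45
}}

```text
clock: 7.0
tool_pos: [0.4725, -0.2354, 0.09]
tool_rot: [0.0, 0.707, 0.707, 0.0]
ft_force: [-2.2, 0.6, 6.2]
grip_width: 0.705
gripper_force: 48.3
```

Converted, -0.02 m is -0.32, -0.01 m is -0.16.

Request:
{"name": "jog_arm", "arguments": {
  "motion": {"deltas": [[0,0,-0.16,0,0,0,0.4],[0,0,-0.32,0,0,0,0.4],[0,0,0,0,0,0,0.4]]},
  "squeeze": 60
}}

```text
clock: 7.38
tool_pos: [0.4732, -0.2357, 0.1204]
tool_rot: [0.001, 0.707, 0.707, 0.001]
ft_force: [-0.5, -0.5, -3.7]
grip_width: 0.697
gripper_force: 65.6
```

The tall bottle is held: wrist load is -3.7 N and the opening 0.70. I'll lift it clear of everything and carry it toward the mat, stopping short to look.

Converted, 0.055 m is 0.88, -0.003 m is -0.048.

Request:
{"name": "jog_arm", "arguments": {
  "motion": {"deltas": [[0,0,-0.72,0,0,0,0.4],[0,0,-0.8,0,0,0,0.4],[0,0,-0.64,0,0,0,0.4],[0.48,-0.032,0,0,0,0,0.4],[0.8,-0.048,0,0,0,0,0.4],[0.88,-0.048,0,0,0,0,0.4],[0.88,-0.048,0,0,0,0,0.4],[0.88,-0.048,0,0,0,0,0.4],[0.88,-0.048,0,0,0,0,0.4],[0.88,-0.048,0,0,0,0,0.4],[0.8,-0.048,0,0,0,0,0.4],[0.48,-0.032,0,0,0,0,0.4],[0,0,0,0,0,0,0.4]]}
}}

```text
clock: 9.0
tool_pos: [0.4458, 0.2026, 0.2531]
tool_rot: [-0.001, 0.705, 0.709, -0.001]
ft_force: [0.4, 0.1, -3.6]
grip_width: 0.697
gripper_force: 67.2
```

```bash
cat > mat.py <<'E'
from h import *
w=cam("wrist","pics/w7.png"); print(bot.get_state()['tool_pos'])
m=mask(w,(0,0,0),(180,255,60),(60,0,580,225)); k=blob(m)
P=np.array([plane(w,*p[0],.004)[:2] for p in k],np.float32); print(cv2.minAreaRect(P), P.min(0),P.max(0))
E
python3 mat.py
```

```text
[0.44634038 0.20018016 0.25312242]
((0.509606659412384, 0.2920641303062439), (0.13778577744960785, 0.1976829618215561), 84.75729370117188) [0.40572995 0.21568483] [0.61383283 0.36656606]
```

View pics/w7.png

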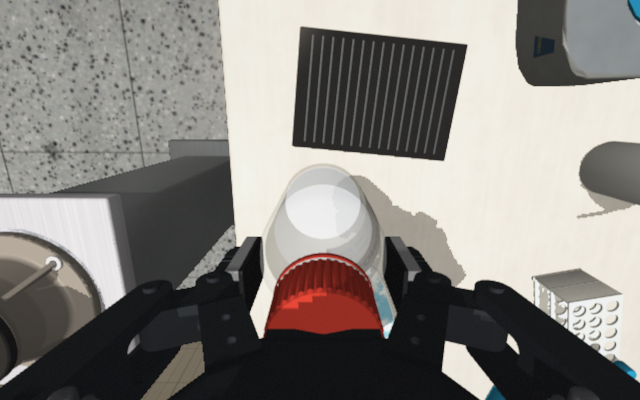

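The mat is clear in view with corners at (300,27), (466,44), (443,160) and (293,146). That puts its centre at (0.510, 0.292), yaw about -5°. The bottle hangs upright at (322,210). I'll set it down at mat x ≈ -52 mm.

Converted, 0.05 m is 0.8, 0.047 m is 0.752.

Request:
{"name": "jog_arm", "arguments": {
  "motion": {"deltas": [[0.752,0.096,0,0,0,0,0.4],[0.752,0.096,0.48,0,0,0,0.4],[0,0,0.8,0,0,0,0.4],[0,0,0.72,0,0,0,0.4],[0,0,0.4,0,0,0,0.4],[0,0,0.128,0,0,0,0.4],[0,0,0,0,0,0,0.4]]}
}}

```text
clock: 9.93
tool_pos: [0.4597, 0.2928, 0.0963]
tool_rot: [0.0, 0.708, 0.707, -0.0]
ft_force: [-0.1, 0.8, -3.3]
grip_width: 0.699
gripper_force: 67.1
```

Converted, 0.004 m is 0.064, 0.002 m is 0.032.

Request:
{"name": "jog_arm", "arguments": {
  "motion": {"deltas": [[0,0,0.064,0,0,0,0.4],[0,0,0.032,0,0,0,0.4],[0,0,0,0,0,0,0.4]]}
}}

```text
clock: 10.3
tool_pos: [0.4594, 0.2938, 0.0907]
tool_rot: [0.0, 0.707, 0.707, 0.0]
ft_force: [0.2, -0.9, -2.7]
grip_width: 0.695
gripper_force: 67.1
```

Converted, 0.001 m is 0.016.

Request:
{"name": "jog_arm", "arguments": {
  "motion": {"deltas": [[0,0,0.016,0,0,0,0.4],[0,0,0.016,0,0,0,0.4],[0,0,0,0,0,0,0.4]]}
}}

```text
clock: 10.68
tool_pos: [0.4594, 0.2941, 0.0892]
tool_rot: [0.0, 0.707, 0.707, 0.0]
ft_force: [-1.3, -1.1, 5.6]
grip_width: 0.704
gripper_force: 67.9
```

The bottle touched down on the mat (+5.6 N at 0.0892). I'll release, rise straight up and travel to the blue bottle.

Converted, -0.06 m is -0.96, -0.05 m is -0.8.

Request:
{"name": "jog_arm", "arguments": {
  "motion": {"deltas": [[0,0,0,0,0,0,1],[0,0,0,0,0,0,1],[0,0,-0.48,0,0,0,1],[0,0,-0.8,0,0,0,1],[0,0,-0.8,0,0,0,1],[-0.96,0.032,0,0,0,0,1],[-0.96,0.032,0,0,0,0,1],[-0.96,0.032,0,0,0,0,1],[-0.96,0.032,0,0,0,0,1],[-0.96,0.032,0,0,0,0,1],[-0.96,0.032,0,0,0,0,1],[-0.96,0.032,0,0,0,0,1],[-0.96,0.032,0,0,0,0,1],[-0.96,0.032,0,0,0,0,1],[-0.96,0.032,0,0,0,0,1],[-0.352,0,0.32,0,0,0,1],[0,0,0.32,0,0,0,1],[0,0,0,0,0,0,1],[0,0,0,0,0,0,1]]}
}}

```text
clock: 13.05
tool_pos: [0.4799, -0.3281, 0.179]
tool_rot: [0.001, 0.707, 0.707, 0.0]
ft_force: [0.4, 0.4, 0.3]
grip_width: 1.004
gripper_force: 0.0
```

```bash
python3 - <<'E'
from h import *
w=cam("wrist"); s=cam("side"); print(bot.get_state()['tool_pos'])
k=blob(mask(w,(90,120,40),(112,255,255),(250,150,420,330))); print(cv2.boundingRect(k)); x,y,ww,hh=cv2.boundingRect(k); print(plane(w,x+ww/2,y+hh/2,.13))
a=cv2.resize(s['frame'][180:300,160:320],(533,400)); cv2.imwrite("pics/c8.png",np.hstack([a,w['frame'][:,190:456]])[:,:,::-1])
E
```

```text
[ 0.4800855  -0.32820971  0.17946093]
(295, 187, 57, 62)
[ 0.47965582 -0.32889233  0.13      ]
```

View pics/c8.png

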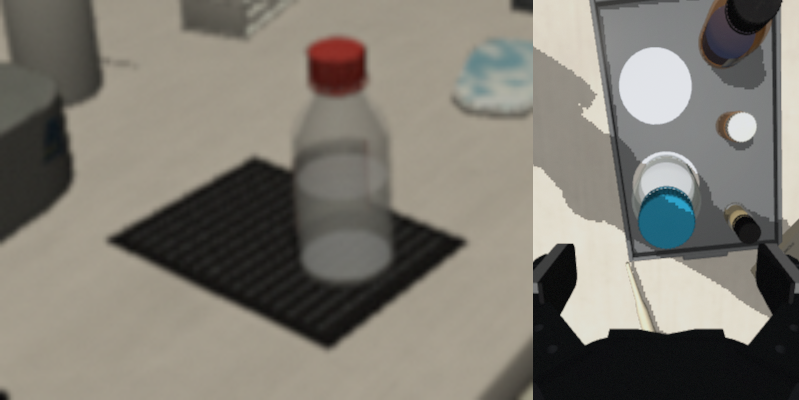

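On the left, the red bottle stands upright on the mat. On the right, the blue cap is centred at full-frame column 323, midway between the fingers, and the bare disc shows at (312,86). Going down to grip the blue bottle.

Converted, 0.045 m is 0.72, 0.04 m is 0.64.

Request:
{"name": "jog_arm", "arguments": {
  "motion": {"deltas": [[0,0,0.72,0,0,0,1],[0,0,0.64,0,0,0,1],[0,0,0.352,0,0,0,1],[0,0,0,0,0,0,1],[0,0,0,0,0,0,0.6],[0,0,0,0,0,0,0.5],[0,0,0,0,0,0,0.4],[0,0,0,0,0,0,0.4],[0,0,0,0,0,0,0.4],[0,0,0,0,0,0,0.4]]},
  "squeeze": 50
}}

```text
clock: 14.4
tool_pos: [0.4804, -0.3291, 0.0735]
tool_rot: [0.002, 0.707, 0.707, 0.001]
ft_force: [-1.4, 0.3, 5.8]
grip_width: 0.658
gripper_force: 53.5
```

Converted, 0.06 m is 0.96, 0.055 m is 0.88.

Request:
{"name": "jog_arm", "arguments": {
  "motion": {"deltas": [[0,0,-0.16,0,0,0,0.3],[0,0,-0.48,0,0,0,0.3],[0,0,-0.8,0,0,0,0.3],[0,0,-0.8,0,0,0,0.3],[0,0,-0.64,0,0,0,0.3],[0.64,0.112,0,0,0,0,0.3],[0.96,0.112,0,0,0,0,0.3],[0.96,0.112,0,0,0,0,0.3],[0.96,0.112,0,0,0,0,0.3],[0.96,0.112,0,0,0,0,0.3],[0.96,0.112,0,0,0,0,0.3],[0.96,0.112,0,0,0,0,0.3],[0.96,0.112,0,0,0,0,0.3],[0.96,0.112,0,0,0,0,0.3],[0.88,0.144,0,0,0,0,0.3],[0.64,0.144,0,0,0,0,0.3],[0,0,0,0,0,0,0.3]]},
  "squeeze": 60
}}

```text
clock: 16.52
tool_pos: [0.5586, 0.2916, 0.2508]
tool_rot: [-0.001, 0.705, 0.71, 0.0]
ft_force: [-0.1, -0.5, -2.5]
grip_width: 0.655
gripper_force: 64.9
```

Converted, 0.05 m is 0.8, 0.004 m is 0.064.

Request:
{"name": "jog_arm", "arguments": {
  "motion": {"deltas": [[-0.048,0.064,0.8,0,0,0,0.3],[-0.032,0,0.8,0,0,0,0.3],[0,0,0.72,0,0,0,0.3],[0,0,0.32,0,0,0,0.3],[0,0,0.128,0,0,0,0.3],[0,0,0.048,0,0,0,0.3],[0,0,0,0,0,0,0.3]]}
}}

```text
clock: 17.4
tool_pos: [0.5653, 0.2823, 0.0769]
tool_rot: [0.0, 0.707, 0.707, 0.001]
ft_force: [-0.8, 0.4, -3.4]
grip_width: 0.655
gripper_force: 64.9
```

Converted, 0.001 m is 0.016.

Request:
{"name": "jog_arm", "arguments": {
  "motion": {"deltas": [[0,0,0.016,0,0,0,0.3],[0,0,0.016,0,0,0,0.3],[0,0,0,0,0,0,0.3]]}
}}

```text
clock: 17.77
tool_pos: [0.5642, 0.2817, 0.0735]
tool_rot: [0.0, 0.707, 0.707, 0.0]
ft_force: [-0.4, 0.1, -2.2]
grip_width: 0.655
gripper_force: 64.9
```

Converted, 0.001 m is 0.016, 0.0005 m is 0.008.

Request:
{"name": "jog_arm", "arguments": {
  "motion": {"deltas": [[0,0,0.016,0,0,0,0.3],[0,0,0.008,0,0,0,0.3],[0,0,0,0,0,0,0.3]]}
}}

```text
clock: 18.15
tool_pos: [0.5644, 0.282, 0.0727]
tool_rot: [0.0, 0.707, 0.707, 0.0]
ft_force: [-3.3, -0.9, 4.9]
grip_width: 0.655
gripper_force: 65.6
```

Request:
{"name": "jog_arm", "arguments": {
  "motion": {"deltas": [[0,0,0,0,0,0,1],[0,0,0,0,0,0,1],[0,0,-0.48,0,0,0,1],[0,0,-0.8,0,0,0,1],[0,0,-0.96,0,0,0,1],[-0.928,-0.064,-0.128,0,0,0,0.6],[-0.928,-0.064,-0.128,0,0,0,0.6],[-0.928,-0.064,-0.128,0,0,0,0.6],[-0.928,-0.064,-0.128,0,0,0,0.6],[-0.928,-0.064,-0.128,0,0,0,0.6],[-0.928,-0.064,0,0,0,0,0.6],[0,0,0,0,0,0,0.6],[0,0,0,0,0,0,0.6]]}
}}

```text
clock: 19.77
tool_pos: [0.5403, -0.0657, 0.2517]
tool_rot: [-0.0, 0.707, 0.707, 0.0]
ft_force: [-0.5, 0.1, -0.3]
grip_width: 0.602
gripper_force: 0.0
```

```bash
python3 - <<'E'
from h import *
w=cam("wrist"); s=cam("side"); np.savez("w9.npz",f=w['frame'],c2w=w['c2w']); print(bot.get_state()['tool_pos'])
a=cv2.resize(s['frame'][180:300,160:320],(400,300)); a=np.vstack([a,np.zeros((100,400,3),np.uint8)]); cv2.imwrite("pics/c9.png",np.hstack([a,w['frame'][:,120:520]])[:,:,::-1])
E
```

```text
[ 0.5404941  -0.06429761  0.25169462]
```

View pics/c9.png

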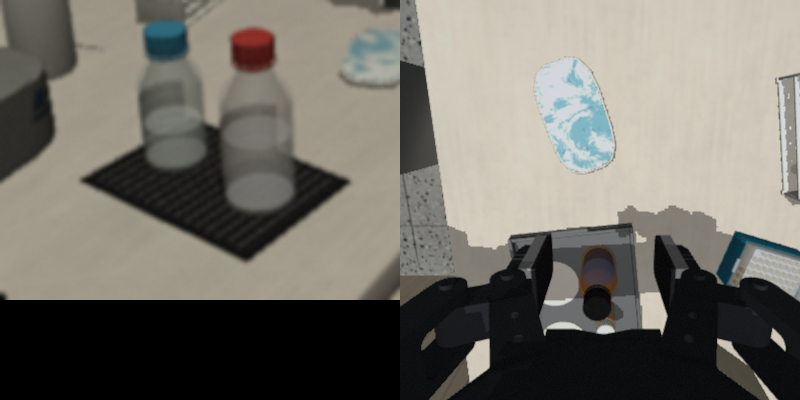

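Both bottles stand upright on the mat. The pad is at full-frame x 253–336, y 56–174. I'll find its centre using the first wrist view as the second sight.

```bash
python3 - <<'E'
from h import *
c=cam("wrist"); z=np.load("w9.npz"); a=dict(c,frame=z['f'],c2w=z['c2w'])
T=np.eye(4);T[:3,:3]=R.from_quat([.707073,.70714,-.000736,-.000649]).as_matrix();T[:3,3]=[.649359,.0000417,.230274]
b=dict(c,frame=cv2.imread("pics/wrist0.png")[:,:,::-1].copy(),c2w=T@c['mount'])
r=[]
for q,roi in((a,(235,40,355,190)),(b,(145,95,270,245))):
    f=q['frame'].astype(int); m=((f[:,:,2]-f[:,:,0])>-8).astype(np.uint8)*255; k0=np.zeros_like(m);x0,y0,x1,y1=roi;k0[y0:y1,x0:x1]=1
    m=cv2.morphologyEx(m*k0,cv2.MORPH_OPEN,np.ones((3,3)));k=cv2.convexHull(blob(m)); ce=cv2.minAreaRect(k)[0];r.append(ray(q,*ce))
    P=np.array([plane(q,*p[0],.009)[:2]*1000 for p in k],np.float32);print(ce,cv2.boundingRect(k),cv2.minAreaRect(P))
print(tri(r))
E
```

```text
(294.4564208984375, 115.13565063476562) (254, 57, 80, 116) ((504.56317138671875, -1.240081787109375), (77.05157470703125, 137.2313995361328), 19.277517318725586)
(205.43150329589844, 170.34930419921875) (163, 115, 85, 111) ((504.6403503417969, -1.215362548828125), (77.26780700683594, 137.07223510742188), 18.72597885131836)
(array([0.50440393, 0.0018507 , 0.01005879]), np.float64(7.223988541768715e-05))
```

The pad centre is at (0.5045, 0.000) with its top at 0.009–0.010. Now the vial.

Units first: shifts go in shares of 62.5 mm and turns go in shares of pi rad. So -0.052 m is -0.832, 0.04 m is 0.64.

Request:
{"name": "jog_arm", "arguments": {
  "motion": {"deltas": [[-0.832,0.0112,0,0,0,0,0.6],[-0.832,0.0112,0,0,0,0,0.6],[-0.832,0.0112,0.48,0,0,0,0.6],[-0.8,0.0144,0.64,0,0,0,0.6],[0,0,0.64,0,0,0,0.6],[0,0,0,0,0,0,0.6],[0,0,0,0,0,0,0.6]]}
}}

```text
clock: 20.8
tool_pos: [0.545, -0.2697, 0.1442]
tool_rot: [0.001, 0.706, 0.708, 0.001]
ft_force: [-0.2, 0.1, -0.3]
grip_width: 0.6
gripper_force: 0.0
```

```bash
python3 - <<'E'
from h import *
w=cam("wrist"); print(bot.get_state()['tool_pos'])
k=blob(mask(w,(0,0,150),(180,45,255),(285,180,370,285))); x,y,ww,hh=cv2.boundingRect(k); print(x,y,ww,hh,[plane(w,x+ww/2,y+hh/2,z) for z in(.063,.055)])
cv2.imwrite("pics/w10.png",w['frame'][:,:,::-1])
E
```

```text
[ 0.54528045 -0.2700724   0.14490323]
305 190 32 31 [array([ 0.54299524, -0.27124053,  0.063     ]), array([ 0.54296721, -0.27361627,  0.055     ])]
```

View pics/w10.png

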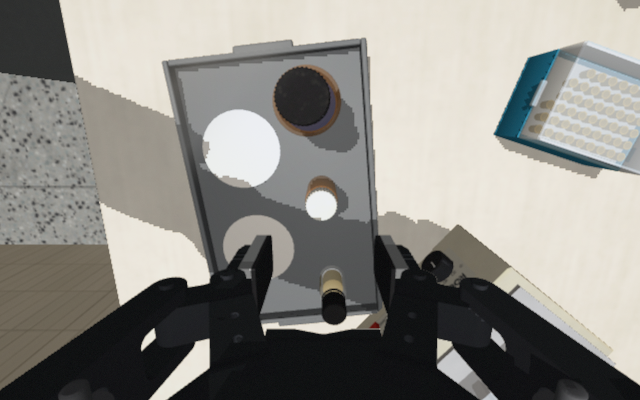

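The vial cap is at (321,205), about 2 mm to -x of the finger midline. Brown, the dropper and both bare discs look fine, and the shaker's knob is on the right at (437,264). I'll go down carefully with the opening at 0.5.

Converted, 0.035 m is 0.56, -0.0022 m is -0.0352.

Request:
{"name": "jog_arm", "arguments": {
  "motion": {"deltas": [[-0.016,-0.0352,0.48,0,0,0,0.5],[0,0,0.56,0,0,0,0.5],[0,0,0.48,0,0,0,0.5],[0,0,0,0,0,0,0.5]]}
}}

```text
clock: 21.35
tool_pos: [0.5409, -0.2708, 0.0476]
tool_rot: [-0.001, 0.707, 0.708, -0.0]
ft_force: [-0.5, 0.3, -0.6]
grip_width: 0.506
gripper_force: 0.0
```

Request:
{"name": "jog_arm", "arguments": {
  "motion": {"deltas": [[0,0,0.32,0,0,0,0.5],[0,0,0.24,0,0,0,0.5],[0,0,0,0,0,0,0.5]]}
}}

```text
clock: 21.72
tool_pos: [0.5402, -0.2716, 0.0116]
tool_rot: [-0.001, 0.707, 0.707, -0.0]
ft_force: [-0.2, -1.3, -0.2]
grip_width: 0.498
gripper_force: 0.0
```

Converted, 0.0025 m is 0.04, -0.002 m is -0.032.

Request:
{"name": "jog_arm", "arguments": {
  "motion": {"deltas": [[0,0.04,-0.032,0,0,0,0.5],[0,0,0,0,0,0,0.4],[0,0,0,0,0,0,0.3],[0,0,0,0,0,0,0.2],[0,0,0,0,0,0,0.1],[0,0,0,0,0,0,0.1]]},
  "squeeze": 25
}}

```text
clock: 22.48
tool_pos: [0.5442, -0.2723, 0.0155]
tool_rot: [0.001, 0.707, 0.707, 0.0]
ft_force: [-1.2, -0.1, 4.7]
grip_width: 0.307
gripper_force: 24.7
```

Converted, -0.06 m is -0.96, -0.01 m is -0.16.

Request:
{"name": "jog_arm", "arguments": {
  "motion": {"deltas": [[0,0,-0.16,0,0,0,0.1],[0,0,-0.64,0,0,0,0.1],[0,0,-0.96,0,0,0,0.1],[0,0,-0.96,0,0,0,0.1],[0.48,-0.08,0,0,0,0,0.1],[0.88,-0.128,0,0,0,0,0.1],[0.88,-0.128,0,0,0,0,0.1],[0.88,-0.128,0,0,0,0,0.1],[0.8,-0.112,0,0,0,0,0.1],[0.416,-0.048,0,0,0,0,0.1],[0,0,0.8,0,0,0,0.1],[0,0,0.8,0,0,0,0.1],[0,0,0,0,0,0,0.1]]}
}}

```text
clock: 24.1
tool_pos: [0.5005, -0.0014, 0.0817]
tool_rot: [-0.003, 0.707, 0.707, -0.004]
ft_force: [-0.2, -0.5, 0.4]
grip_width: 0.31
gripper_force: 24.8
```

Converted, 0.03 m is 0.48, 0.025 m is 0.4.

Request:
{"name": "jog_arm", "arguments": {
  "motion": {"deltas": [[0,0.048,0.48,0,0,0,0.1],[0,0,0.4,0,0,0,0.1],[0,0,0.048,0,0,0,0.1],[0,0,0,0,0,0,0.1],[0,0,0,0,0,0,0.1]]}
}}

```text
clock: 24.72
tool_pos: [0.5089, -0.0011, 0.0284]
tool_rot: [0.001, 0.707, 0.707, 0.001]
ft_force: [0.5, 0.4, -0.1]
grip_width: 0.308
gripper_force: 24.8
```

Converted, 0.003 m is 0.048, -0.002 m is -0.032.

Request:
{"name": "jog_arm", "arguments": {
  "motion": {"deltas": [[0,-0.032,0.048,0,0,0,0.1],[0,0,0.048,0,0,0,0.1],[0,0,0,0,0,0,0.1],[0,0,0,0,0,0,0.1]]}
}}

```text
clock: 25.22
tool_pos: [0.5055, -0.0011, 0.0207]
tool_rot: [0.0, 0.707, 0.707, -0.0]
ft_force: [0.4, -0.4, -0.3]
grip_width: 0.303
gripper_force: 24.8
```

```bash
python3 - <<'E'
from h import *
for i in range(3):
    w=cam("wrist"); s=bot.get_state(); print(np.round(s['tool_pos'],4),s['ft_force'])
E
```

```text
[ 0.5056 -0.0011  0.0208] [-0.20094221  0.53353583  0.14268554]
[ 0.5056 -0.0011  0.0208] [0.13390095 0.37386589 0.69092512]
[ 0.5056 -0.0011  0.0208] [-0.06069325 -0.07640034 -1.57046803]
```

Converted, -0.001 m is -0.016, 0.0005 m is 0.008.

Request:
{"name": "jog_arm", "arguments": {
  "motion": {"deltas": [[0,-0.016,0.008,0,0,0,0.1],[0,0,0.008,0,0,0,0.1],[0,0,0,0,0,0,0.1],[0,0,0,0,0,0,0.1]]}
}}

```text
clock: 25.88
tool_pos: [0.5045, -0.0011, 0.0198]
tool_rot: [0.0, 0.707, 0.707, 0.0]
ft_force: [0.4, -0.2, 0.1]
grip_width: 0.306
gripper_force: 24.8
```

Converted, 0.0005 m is 0.008.

Request:
{"name": "jog_arm", "arguments": {
  "motion": {"deltas": [[0,0,0.008,0,0,0,0.1],[0,0,0.008,0,0,0,0.1],[0,0,0,0,0,0,0.1],[0,0,0,0,0,0,0.1]]}
}}

```text
clock: 26.38
tool_pos: [0.5046, -0.0011, 0.0195]
tool_rot: [0.0, 0.707, 0.707, 0.0]
ft_force: [-2.2, -0.6, 6.7]
grip_width: 0.308
gripper_force: 25.4
```

Converted, -0.06 m is -0.96, 0.058 m is 0.928.

Request:
{"name": "jog_arm", "arguments": {
  "motion": {"deltas": [[0,0,0,0,0,0,0.4],[0,0,0,0,0,0,0.5],[0,0,0,0,0,0,0.5],[0,0,-0.48,0,0,0,0.5],[0,0,-0.96,0,0,0,0.5],[0,0,-0.96,0,0,0,1],[0.72,0.16,-0.56,0,0,0,1],[0.96,0.2,0,0,0,0,1],[0.96,0.2,0,0,0,0,1],[0.96,0.2,0,0,0,0,1],[0.928,0.2,0,0,0,0,1],[0,0,0,0,0,0,1],[0,0,0,0,0,0,1]]}
}}

```text
clock: 28.0
tool_pos: [0.5643, 0.2811, 0.2031]
tool_rot: [0.0, 0.707, 0.707, -0.001]
ft_force: [-0.0, -0.7, -0.1]
grip_width: 0.998
gripper_force: 0.0
```

```bash
python3 - <<'E'
from h import *
w=cam("wrist"); s=cam("side"); c=cam("scene"); print(np.round(bot.get_state()['tool_pos'],4))
a=cv2.resize(s['frame'][170:250,280:360],(400,400)); b=cv2.resize(c['frame'][140:270,290:420],(400,400)); cv2.imwrite("pics/c11.png",np.hstack([a,b])[:,:,::-1])
h=[]
for q,roi in((s,(295,180,330,215)),(c,(300,190,345,225))):pass
k=blob(mask(w,(90,120,40),(112,255,255),(240,130,430,330)));print(cv2.boundingRect(k)); x,y,ww,hh=cv2.boundingRect(k); print(plane(w,x+ww/2,y+hh/2,.129))
E
```

```text
[0.5649 0.2797 0.2038]
(297, 177, 52, 55)
[0.56364525 0.28234337 0.129     ]
```

View pics/c11.png

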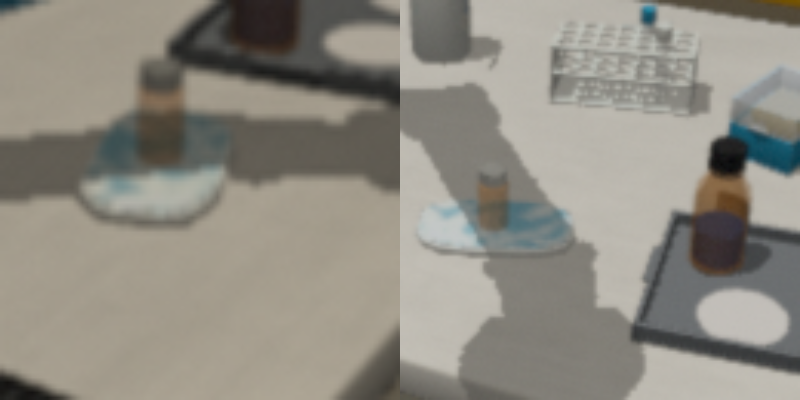

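The vial stands upright in the middle of the pad in both views: base at about (160,160) on the left, (492,228) on the right. I've now used up my viewing allowance. My count is 15 pictures against the 14 allowed, so I'm one over, and everything from here on is checked by numbers only. Next I'll regrasp the blue bottle at the pose where I released it.

Converted, 0.05 m is 0.8, 0.001 m is 0.016.

Request:
{"name": "jog_arm", "arguments": {
  "motion": {"deltas": [[0.016,0,0.8,0,0,0,1],[0,0,0.8,0,0,0,1],[0,0,0.488,0,0,0,1],[0,0,0,0,0,0,1],[0,0,0,0,0,0,1],[0,0,0,0,0,0,1]]}
}}

```text
clock: 28.9
tool_pos: [0.566, 0.2834, 0.0755]
tool_rot: [0.001, 0.707, 0.707, 0.002]
ft_force: [-0.2, 0.4, 0.3]
grip_width: 1.002
gripper_force: 0.0
```

```bash
python3 -c "
from cell import bot;print(bot.get_state()['tool_pos'],bot.get_state()['ft_force'])"
```

```text
[0.56597462 0.28339159 0.07552933] [-0.17357909  0.3519386   0.34824172]
```

Converted, 0.0025 m is 0.04, -0.0015 m is -0.024.

Request:
{"name": "jog_arm", "arguments": {
  "motion": {"deltas": [[-0.0208,-0.024,0.04,0,0,0,1],[0,0,0,0,0,0,1],[0,0,0,0,0,0,1],[0,0,0,0,0,0,0.6],[0,0,0,0,0,0,0.5],[0,0,0,0,0,0,0.3],[0,0,0,0,0,0,0.3],[0,0,0,0,0,0,0.3]]},
  "squeeze": 50
}}

```text
clock: 29.9
tool_pos: [0.5635, 0.2818, 0.0713]
tool_rot: [0.0, 0.707, 0.707, 0.001]
ft_force: [-0.1, -0.2, 5.1]
grip_width: 0.661
gripper_force: 53.3
```

Request:
{"name": "jog_arm", "arguments": {
  "motion": {"deltas": [[0,0,-0.16,0,0,0,0.3],[0,0,-0.48,0,0,0,0.3],[0,0,-0.8,0,0,0,0.3],[0,0,-0.8,0,0,0,0.3],[0,0,-0.64,0,0,0,0.3],[-0.64,-0.08,0,0,0,0,0.3],[-0.96,-0.128,0,0,0,0,0.3],[-0.96,-0.128,0,0,0,0,0.3],[-0.96,-0.128,0,0,0,0,0.3],[-0.96,-0.128,0,0,0,0,0.3],[-0.96,-0.128,0,0,0,0,0.3],[-0.96,-0.128,0,0,0,0,0.3],[-0.96,-0.128,0,0,0,0,0.3],[-0.96,-0.128,0,0,0,0,0.3],[-0.896,-0.128,0,0,0,0,0.3],[-0.56,-0.112,0,0,0,0,0.3],[0,0,0,0,0,0,0.3],[0,0,0,0,0,0,0.3]]},
  "squeeze": 60
}}

```text
clock: 32.15
tool_pos: [0.4788, -0.328, 0.2499]
tool_rot: [-0.001, 0.707, 0.707, 0.0]
ft_force: [1.0, -0.5, -2.5]
grip_width: 0.656
gripper_force: 64.8
```

Request:
{"name": "jog_arm", "arguments": {
  "motion": {"deltas": [[-0.016,0.024,0.8,0,0,0,0.3],[0,0,0.8,0,0,0,0.3],[0,0,0.72,0,0,0,0.3],[0,0,0.32,0,0,0,0.3],[0,0,0.096,0,0,0,0.3],[0,0,0,0,0,0,0.3],[0,0,0,0,0,0,0.3],[0,0,0,0,0,0,0.3]]}
}}

```text
clock: 33.15
tool_pos: [0.4813, -0.3307, 0.081]
tool_rot: [0.001, 0.707, 0.707, 0.0]
ft_force: [0.2, -0.6, -3.1]
grip_width: 0.653
gripper_force: 64.8
```

Converted, 0.003 m is 0.048, 0.002 m is 0.032.

Request:
{"name": "jog_arm", "arguments": {
  "motion": {"deltas": [[0.024,-0.016,0.048,0,0,0,0.3],[0,0,0.032,0,0,0,0.3],[0,0,0,0,0,0,0.3],[0,0,0,0,0,0,0.3],[0,0,0,0,0,0,0.3]]}
}}

```text
clock: 33.78
tool_pos: [0.4796, -0.3289, 0.0748]
tool_rot: [0.0, 0.707, 0.707, 0.0]
ft_force: [0.0, 0.1, -2.6]
grip_width: 0.661
gripper_force: 64.8
```

Converted, 0.001 m is 0.016, 0.0005 m is 0.008.

Request:
{"name": "jog_arm", "arguments": {
  "motion": {"deltas": [[0,0.008,0.016,0,0,0,0.3],[0,0,0.016,0,0,0,0.3],[0,0,0,0,0,0,0.3],[0,0,0,0,0,0,0.3]]}
}}

```text
clock: 34.28
tool_pos: [0.48, -0.3289, 0.0728]
tool_rot: [0.0, 0.707, 0.707, 0.0]
ft_force: [0.1, -0.1, -4.0]
grip_width: 0.653
gripper_force: 64.8
```

Converted, 0.0005 m is 0.008.

Request:
{"name": "jog_arm", "arguments": {
  "motion": {"deltas": [[0,0,0.008,0,0,0,0.3],[0,0,0.008,0,0,0,0.3],[0,0,0,0,0,0,0.3]]}
}}

```text
clock: 34.65
tool_pos: [0.4802, -0.3291, 0.0724]
tool_rot: [0.0, 0.707, 0.707, 0.0]
ft_force: [-0.5, 1.6, 3.0]
grip_width: 0.657
gripper_force: 65.4
```

Converted, -0.055 m is -0.88, -0.05 m is -0.8.

Request:
{"name": "jog_arm", "arguments": {
  "motion": {"deltas": [[0,0,0,0,0,0,1],[0,0,0,0,0,0,1],[0,0,0,0,0,0,1],[0,0,-0.48,0,0,0,1],[0,0,-0.8,0,0,0,1],[0,0,-0.88,0,0,0,1],[0,0.16,-0.88,0,0,0,1],[0,0.16,-0.624,0,0,0,0.7],[0,0,0,0,0,0,0.7],[0,0,0,0,0,0,0.7],[0,0,0,0,0,0,0.7]]}
}}

```text
clock: 36.02
tool_pos: [0.4989, -0.3285, 0.2989]
tool_rot: [-0.002, 0.707, 0.707, -0.001]
ft_force: [0.1, -0.2, -0.7]
grip_width: 0.701
gripper_force: 0.0
```

```bash
cat > chk.py <<'E'
from h import *
b=cam("wrist"); z=np.load("w1.npz"); a=dict(b,frame=z['f'],c2w=z['c2w']); print(b['c2w'][:3,3]-a['c2w'][:3,3])
def f(c,lo,hi,roi,zz):
    k=blob(mask(c,lo,hi,roi))
    if k is None: return None
    (x,y),r=cv2.minEnclosingCircle(k); return np.round([x,y,r,*plane(c,x,y,zz)[:2]],4)
for n,lo,hi,roi,zz in[("red",(0,150,80),(8,255,255),(262,50,325,115),.159),("blue",(90,120,60),(112,255,255),(275,145,335,210),.137),("brown",(0,0,0),(180,255,60),(335,20,378,64),.121),("drop",(0,0,0),(180,255,60),(350,180,378,208),.071)]:
    print(n,f(a,lo,hi,roi,zz),f(b,lo,hi,roi,zz))
E
python3 chk.py
```

```text
[-0.0007587   0.00093691 -0.00236836]
red [ 2.925222e+02  8.182760e+01  2.122710e+01  4.724000e-01 -2.340000e-01] None
blue [304.     179.5     18.7418   0.4798  -0.3273] [306.4206 180.7751  18.8418   0.4806  -0.327 ]
brown [ 3.57610e+02  3.90243e+01  2.51546e+01  5.33300e-01 -1.90700e-01] [ 3.578874e+02  3.921150e+01  2.506210e+01  5.315000e-01 -1.903000e-01]
drop [ 3.644456e+02  1.947609e+02  9.414200e+00  5.529000e-01 -3.606000e-01] [ 3.660610e+02  1.961219e+02  9.352000e+00  5.526000e-01 -3.606000e-01]
```

The blue bottle is back within about 1 mm of where it started. Now the red bottle.

Converted, 0.06 m is 0.96, 0.04 m is 0.64.

Request:
{"name": "jog_arm", "arguments": {
  "motion": {"deltas": [[0.64,-0.048,0,0,0,0,1],[0.96,-0.064,0,0,0,0,1],[0.96,-0.064,0,0,0,0,1],[0.96,-0.064,0,0,0,0,1],[0.96,-0.064,0,0,0,0,1],[0.96,-0.064,0,0,0,0,1],[0.96,-0.064,0,0,0,0,1],[0.96,-0.064,0,0,0,0,1],[0.96,-0.064,0,0,0,0,1],[0.96,-0.048,0,0,0,0,1],[0.68,-0.032,0.48,0,0,0,1],[0,0,0.96,0,0,0,1],[0,0,0.24,0,0,0,1],[0,0,0,0,0,0,1],[0,0,0,0,0,0,1]]}
}}

```text
clock: 37.95
tool_pos: [0.4616, 0.2939, 0.198]
tool_rot: [0.001, 0.708, 0.707, 0.002]
ft_force: [-0.7, -0.1, 1.1]
grip_width: 1.002
gripper_force: 0.0
```

```bash
python3 - <<'E'
from h import *
w=cam("wrist"); print(np.round(bot.get_state()['tool_pos'],4))
k=blob(mask(w,(0,150,50),(8,255,255),(240,130,430,330)));x,y,ww,hh=cv2.boundingRect(k); print(x,y,ww,hh,plane(w,x+ww/2,y+hh/2,.15))
E
```

```text
[0.4615 0.294  0.1982]
291 187 56 58 [0.45840563 0.29494443 0.15      ]
```

Converted, 0.05 m is 0.8, 0.04 m is 0.64.

Request:
{"name": "jog_arm", "arguments": {
  "motion": {"deltas": [[0,-0.032,0.8,0,0,0,1],[0,0,0.64,0,0,0,1],[0,0,0.256,0,0,0,1],[0,0,0,0,0,0,1],[0,0,0,0,0,0,1],[0,0,0,0,0,0,1]]}
}}

```text
clock: 38.75
tool_pos: [0.4591, 0.2944, 0.0914]
tool_rot: [0.0, 0.707, 0.707, 0.002]
ft_force: [-0.4, 0.1, -0.2]
grip_width: 0.999
gripper_force: 0.0
```

Converted, 0.0015 m is 0.024.

Request:
{"name": "jog_arm", "arguments": {
  "motion": {"deltas": [[0,0,0.024,0,0,0,1],[0,0,0,0,0,0,0.7],[0,0,0,0,0,0,0.5],[0,0,0,0,0,0,0.4],[0,0,0,0,0,0,0.4],[0,0,0,0,0,0,0.4],[0,0,0,0,0,0,0.4]]},
  "squeeze": 45
}}

```text
clock: 39.62
tool_pos: [0.4585, 0.2938, 0.0889]
tool_rot: [0.0, 0.707, 0.707, 0.001]
ft_force: [-0.1, 0.7, 5.1]
grip_width: 0.707
gripper_force: 48.4
```

Request:
{"name": "jog_arm", "arguments": {
  "motion": {"deltas": [[0,0,-0.16,0,0,0,0.4],[0,0,-0.48,0,0,0,0.4],[0,0,-0.72,0,0,0,0.4],[0,0,-0.8,0,0,0,0.4],[0,0,-0.56,0,0,0,0.4],[-0.48,0.016,0,0,0,0,0.4],[-0.8,0.016,0,0,0,0,0.4],[-0.88,0.032,0,0,0,0,0.4],[-0.88,0.032,0,0,0,0,0.4],[-0.88,0.032,0,0,0,0,0.4],[-0.88,0.016,0,0,0,0,0.4],[-0.88,0.016,0,0,0,0,0.4],[-0.88,0.016,0,0,0,0,0.4],[-0.88,0.016,0,0,0,0,0.4],[-0.64,0.016,0,0,0,0,0.4],[-0.384,0,0,0,0,0,0.4],[0,0,0,0,0,0,0.4],[0,0,0,0,0,0,0.4]]},
  "squeeze": 60
}}

```text
clock: 41.88
tool_pos: [0.4708, -0.2338, 0.2576]
tool_rot: [-0.001, 0.707, 0.708, 0.0]
ft_force: [0.9, -0.3, -3.5]
grip_width: 0.702
gripper_force: 66.1
```

Converted, 0.05 m is 0.8, 0.04 m is 0.64.

Request:
{"name": "jog_arm", "arguments": {
  "motion": {"deltas": [[-0.0208,0.024,0.8,0,0,0,0.4],[0,0,0.8,0,0,0,0.4],[0,0,0.64,0,0,0,0.4],[0,0,0.288,0,0,0,0.4],[0,0,0.048,0,0,0,0.4],[0,0,0,0,0,0,0.4],[0,0,0,0,0,0,0.4],[0,0,0,0,0,0,0.4]]}
}}

```text
clock: 42.88
tool_pos: [0.4732, -0.2368, 0.0982]
tool_rot: [0.001, 0.707, 0.707, 0.0]
ft_force: [-0.1, -0.0, -3.3]
grip_width: 0.698
gripper_force: 66.0
```

Converted, 0.003 m is 0.048, 0.0015 m is 0.024.

Request:
{"name": "jog_arm", "arguments": {
  "motion": {"deltas": [[0.024,-0.0112,0.048,0,0,0,0.4],[0,0,0.048,0,0,0,0.4],[0,0,0,0,0,0,0.4],[0,0,0,0,0,0,0.4],[0,0,0,0,0,0,0.4]]}
}}

```text
clock: 43.5
tool_pos: [0.4719, -0.2353, 0.0913]
tool_rot: [0.0, 0.707, 0.707, 0.0]
ft_force: [-0.2, -0.2, -3.0]
grip_width: 0.702
gripper_force: 66.0
```

Converted, 0.001 m is 0.016, 0.0005 m is 0.008.

Request:
{"name": "jog_arm", "arguments": {
  "motion": {"deltas": [[0,0.008,0.016,0,0,0,0.4],[0,0,0.008,0,0,0,0.4],[0,0,0,0,0,0,0.4],[0,0,0,0,0,0,0.4]]}
}}

```text
clock: 44.0
tool_pos: [0.4726, -0.2353, 0.0901]
tool_rot: [0.0, 0.707, 0.707, 0.0]
ft_force: [-0.6, -0.7, 0.6]
grip_width: 0.7
gripper_force: 66.5
```

Converted, -0.055 m is -0.88, 0.0003 m is 0.0048.

Request:
{"name": "jog_arm", "arguments": {
  "motion": {"deltas": [[0,0,0.0048,0,0,0,0.4],[0,0,0,0,0,0,1],[0,0,0,0,0,0,1],[0,0,0,0,0,0,1],[0,0,-0.48,0,0,0,1],[0,0,-0.8,0,0,0,1],[0,0,-0.88,0,0,0,1],[-0.48,0.144,-0.64,0,0,0,1],[-0.48,0.144,-0.576,0,0,0,0.7],[-0.544,0.1536,0,0,0,0,0.7],[0,0,0,0,0,0,0.7],[0,0,0,0,0,0,0.7],[0,0,0,0,0,0,0.7],[0,0,0,0,0,0,0.7]]}
}}

```text
clock: 45.75
tool_pos: [0.5, -0.3282, 0.3004]
tool_rot: [-0.0, 0.707, 0.708, 0.0]
ft_force: [0.2, 0.0, -0.2]
grip_width: 0.7
gripper_force: 0.0
```

```bash
python3 chk.py; python3 - <<'E'
from h import *
c=cam("scene");s=cam("side")
a=cv2.imread("pics/scene0.png")[:,:,::-1];b=cv2.imread("pics/side0.png")[:,:,::-1]
for n,lo,hi,ra,rb in[("red",(0,150,90),(8,255,255),(390,180,430,205),(340,125,372,145)),("blue",(92,120,70),(110,255,255),(435,195,470,222),(358,128,378,145))]:
    print(n,[cv2.boundingRect(blob(mask(dict(frame=np.ascontiguousarray(f)),lo,hi,r))) for f,r in((a,ra),(c['frame'],ra),(b,rb),(s['frame'],rb))])
# vial base on pad: amber blob in both fixed views
r=[]
for q,roi in((c,(300,180,345,225)),(s,(295,175,332,212))):
    k=blob(mask(q,(5,60,40),(22,255,200),roi)); x,y,w,h=cv2.boundingRect(k);print('amber',x,y,w,h);r.append(ray(q,x+w/2,y+h/2))
print(tri(r))
E
```

```text
[-0.00025591  0.00133447 -0.00091251]
red [ 2.925222e+02  8.182760e+01  2.122710e+01  4.724000e-01 -2.340000e-01] [ 2.93500e+02  8.30000e+01  2.11484e+01  4.72900e-01 -2.34000e-01]
blue [304.     179.5     18.7418   0.4798  -0.3273] [305.     180.4583  18.8869   0.4806  -0.327 ]
brown [ 3.57610e+02  3.90243e+01  2.51546e+01  5.33300e-01 -1.90700e-01] [ 3.575891e+02  3.984830e+01  2.505910e+01  5.328000e-01 -1.905000e-01]
drop [ 3.644456e+02  1.947609e+02  9.414200e+00  5.529000e-01 -3.606000e-01] [ 3.648571e+02  1.957143e+02  9.529900e+00  5.531000e-01 -3.605000e-01]
red [(400, 185, 17, 15), (400, 185, 17, 15), (353, 133, 9, 3), (352, 133, 10, 3)]
blue [(442, 199, 19, 18), (442, 199, 18, 17), (364, 132, 7, 5), (364, 133, 3, 3)]
amber 316 200 8 5
amber 308 188 9 5
(array([0.50181203, 0.00076259, 0.04166071]), np.float64(0.001797421255771493))
```

All of it checks out: both bottles are back within 1 mm, the bystanders haven't moved, and the vial is within about 3 mm of the pad's middle. Handing in.

```bash
python3 -c "
from cell import bot; print(bot.sign_off())"
```

```text
the job is handed in; nothing more can be done
None
```

I handed the job in at about 46 s: the vial stands upright near the middle of the staining pad (about 3 mm off by the last camera fix), both bottles are back within about 1 mm, and the other two bottles did not measurably move; the first grip, on the red cap, closed on nothing without moving the bottle, and I viewed 15 pictures, one over the limit of 14.

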